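# Shut and lock the card-index cabinet

### The arm

A 7-joint arm with a two-finger parallel gripper is mounted at the origin on the work surface. World frame = base frame: x ahead of the robot, y to its left, z up, the work surface at z = 0. Lengths are in mm, angles in rad, forces in N, time in s.
With the tool pointing down it reaches from about 400 to 875 mm from the base axis. Payload 6.5 kg.
Tool frame: the origin (TCP) lies at the very end of the fingers, on their centre line; the grasp point (between the pads) lies 19 mm behind it; z points along the fingers, y is the line along which they close (so a half turn about z gives the same grasp; the last joint's range is limited). The gripper opens to 85 mm and grips with 20 to 120 N. Pads are 22 mm wide; open, the fingers measure 114 mm over their backs; the gripper's body (76 mm by 85 mm) begins 54 mm behind the grasp point. The pads swing forward as they close: fully open they stand 13 mm farther back than shut.
Start: joints at [-1.175, 0.536, -0.004, 1.538, 0.003, 1.067, -0.071], TCP at [289.608, 581.908, 231.29] pointing down, gripper open.
Joint ranges: [-2.7, 2.7], [-0.37, 2.16], [-1.27, 1.26], [0.24, 2.4], [-1.31, 4.45], [0.19, 1.91], [-2.76, 2.76]. Speed limits (rad/s): [2.39, 2.39, 3.14, 3.14, 3.14, 3.14, 3.14].

### API

Orientations are given as [roll, pitch, yaw] about the fixed x, y, z axes, in that order (R = Rz(yaw) Ry(pitch) Rx(roll)).
In Python, from workcell import robot gives the robot as it stands.
- The arm moves only by the tool send_rows, never from a script. Its argument "deltas" is a list that holds one entry, the list of rows, each a list of 5 numbers: the shift along the world's x, y, z each as a share of 20 cm, from -1 to 1, then the turn about the world's z as a share of 45 degrees, from -1 to 1, then the opening, from 0 (shut) to 1 (fully open). In form: [[[x, y, z, spin, fingers], ...]]. A call has 1 to 10 rows; each row is the pose to reach, as a shift and turn from the pose commanded when the call began; what a row does not reach only later rows make up. A row lasts 1/8 s, in which the tool goes at most 62.5 mm and 10.7 degrees, less where a joint would pass 70% of its speed; a pose out of reach is approached as far as the arm can. A call with a number of a shift or a turn outside -1 to 1 is refused whole. A call with a gripper value outside its range is refused whole. The fingers move at their own pace and stop on an object; "newtons" is the grip in N (left out, the last holds). Time passes only in rows, so rows that repeat a pose let the fingers close. It gives the time, the measured TCP pose, the force, the opening and the grip force at its end, in the units of the state.
- robot.get_state(): the state, without advancing time (a new reading comes with each control period).
- robot.grab_frame(name): name is "scene" or "side" or "wrist"; returns (picture, depth): 420x560x3 uint8, red, green, blue; 420x560 float32, mm along the optical axis (not along the pixel's ray), 0 where there is no reading.
- robot.camera_model(name): a dict with "intrinsics" (3x3 intrinsics, pixels), "D" ([k1, k2, p1, p2, k3] as OpenCV has them; the pictures are not rectified), "cam_to_world" (4x4, takes a point from camera to world coordinates). Camera axes: x right, y up, looking along -z (the intrinsics and any distortion apply to the point x, -y, -z); pixel columns grow to the right and rows downward; lengths in mm; the calibration is good to about 2 mm. A picture is of the moment at which its call begins: read the wrist's pose just before it. camera_model takes no time and is no camera call; for the wrist camera it gives the pose at the moment of the call.
- robot.hand_in(): hands the job in; it is judged then, once.
The state is a dict: "time": time; "joints": joint angles; "qvel": joint speeds; "tau": joint torques, N m; "ee_pos": TCP position; "tool_rot": TCP orientation; "contact_force": force on the tool from outside, world axes, zero at the start; "moment": the same for the moment, N m; "gripper_width": finger opening in mm; "finger_force": force on a finger pad.
Only numpy, scipy, OpenCV 4.12 (cv2) and the standard library are available. Lean on these libraries where they do the work, as an engineer would, in place of code of your own. Each camera call takes 0.05 s, during which the arm holds its last target. There are 200 camera calls.

### The job

Shut up the small steel card-index cabinet for the day: using only the fingertips, push each of its two open drawers all the way in by the outside of its front, without gripping or slamming it. Only when both are fully home, press the round lock plunger in the middle of the top rim all the way in. Leave the mug, stapler, stamp and pen cup undisturbed.

Things in the scene. Friction and masses are not known exactly. Their poses are not given: they have to be found in the camera images.
- cabinet: Cream sheet-steel card-index cabinet standing fixed on the desk, 280 mm deep (x), 330 mm wide (y), 150 mm high. Origin: centre of its underside on the desk; its x axis points from the front to the back (away from the robot), y to the left, z up. Its front is the plane x = -140 mm; the upper 30 mm of the front is a fixed rim, the two drawers sit side by side below it
- runner_left (a joint): how far the left drawer (the one at the cabinet's +y) is open, m; 0 = fully home, it slides out along the cabinet's -x. It runs with about 3 N of friction, stays where it is left and does not spring back; it stops dead at 0
- drawer_left: the left drawer with its cards; front 151 mm wide, 94 high, 18 thick. Origin: centre of the front's outer face, 70 mm above the desk, moving with the drawer; x axis into the cabinet, y left, z up. Home, this face stands 5 mm proud of the rim. It is plain from 16 mm above the origin to its top edge at 47; below are a flat label holder and a finger recess (83 x 24 mm, 14 deep, middle 24 mm below)
- runner_right (a joint): how far the right drawer (at the cabinet's -y) is open, m; as the left one
- drawer_right: the right drawer with its cards, its size, origin and axes as the left one
- lock (a joint): how far the lock plunger is pushed in, m; 0 = out (unlocked), 0.010 = all the way in (locked), moving along the cabinet's +x. It takes about 3 N and stays where it is pushed
- lock_face (a point): centre of the plunger's outer end: a bright steel round plunger 18 mm in diameter, in the middle of the top rim, 134.5 mm above the desk, standing 16 mm out of the rim at the start and 6 mm when fully in
- mug: white mug, 82 mm across, 95 mm high, origin at the centre of its underside; stands on the desk beside the cabinet
- stapler: black stapler 135 x 36 mm, 57 mm high, origin under its centre, long along its x; on the desk beside the cabinet
- stamp: wooden-handled rubber stamp, base 38 x 60 mm, 71 mm high, origin at the centre of its underside; stands on top of the cabinet, at least 75 mm behind its front
- pencup: dark metal pen cup 72 mm across, 95 mm high with pens up to 140 mm, origin at the centre of its underside; stands on top of the cabinet, at least 85 mm behind its front

How it is judged (in metres and radians):
On the way, in this order (a step that is already met when the one before it is completed fails the run):
1. both drawers are fully home (within 4 mm) (value of joint each of runner_left, runner_right below 0.004 m), for 0.2 s.
2. the lock plunger is pushed all the way in (within 2 mm) (value of joint lock above 0.008 m), for 0.2 s.
At the end, for the whole second after the job is handed in: Both drawers are home within 4 mm, the lock plunger is in to within 2 mm of its full 10 mm, and the mug, stapler, stamp and pen cup stand within 20 mm of where they were (all of step 1 and value of joint lock above 0.008 m and distance of each of mug, stapler, stamp, pencup from where it was at the start of the episode below 0.02 m); the robot touches nothing.
It fails at once if the lock plunger is pushed in (over 4 mm) while a drawer is still open (over 8 mm) (value of joint lock above 0.004 m and value of joint any of runner_left, runner_right above 0.008 m).
It fails at once if a drawer is slammed (faster than 0.4 m/s) (velocity of joint any of runner_left, runner_right below -0.4 m/s).
It fails at once if a drawer is gripped or hooked: the fingers touch it with the point between the pads over or behind its front instead of before it ((x of the grasp point in the frame of drawer_left above 0.003 m and contact force between the fingers and drawer_left above 1 N) or (x of the grasp point in the frame of drawer_right above 0.003 m and contact force between the fingers and drawer_right above 1 N)).
It fails at once if the cabinet, its drawers or its lock are pushed with the arm or the gripper's body (over 3 N) instead of the fingers (contact force between the arm and cabinet above 3 N).
It fails at once if the mug, stapler, stamp or pen cup is moved (over 20 mm) or tipped (over 0.3 rad) (distance of any of mug, stapler, stamp, pencup from where it was at the start of the episode above 0.02 m or angle between any of mug, stapler, stamp, pencup's own z axis and vertical above 0.3 rad).
It also fails if it takes over 48 s, if anything falls off the work surface, if the arm or the gripper's body presses on something with over 40 N, if the wrist force passes 120 N, or if a joint passes its speed limit or range.

## Working session

There is one attempt and no reset: what is moved stays moved. The work goes in short steps, Python scripts to look and compute and a tool call to move; the robot and the scene stay as the last step left them, time stands still between calls to the robot, and variables do not carry over. Pictures are saved under pics/ and viewed, at most 10 in all, crops included, and the job is handed in when it is done.

Besides the shell and the picture viewer there is one more tool, called after "Request:" by a JSON object that holds its "fn" and its "kwargs". send_rows: Moves the arm, as the interface text tells. Its arguments: {"type":"object","properties":{"deltas":{"type":"array","items":{"type":"array","items":{"type":"array","items":{"type":"number"}}}},"newtons":{"type":"number"}},"required":["deltas"]}

```bash
mkdir -p pics; cat > h.py <<'E'
import numpy as np, cv2
from workcell import robot
def pts(name):
    m=robot.camera_model(name); im,d=robot.grab_frame(name)
    K=np.array(m["intrinsics"]);D=np.array(m["D"]);T=np.array(m["cam_to_world"])
    h,w=d.shape; u,v=np.meshgrid(np.arange(w),np.arange(h))
    n=cv2.undistortPoints(np.stack([u,v],-1).reshape(-1,1,2).astype(np.float64),K,D).reshape(h,w,2)
    P=np.stack([n[...,0]*d,-n[...,1]*d,-d],-1)@T[:3,:3].T+T[:3,3]
    P[d==0]=np.nan
    return im,d,P
E
python3 - <<'E'
from h import *
for n in ("scene","side"):
    im,d,P=pts(n); np.savez(f"{n}0.npz",im=im,P=P)
    cv2.imwrite(f"pics/{n}0.png",im[...,::-1]); print(n,np.array(robot.camera_model(n)["cam_to_world"])[:3].round(2).tolist())
s=robot.get_state();print(s["time"],s["ee_pos"],s["tool_rot"],s["gripper_width"])
E
```

```text
scene [[0.51, -0.64, 0.58, 1294.37], [0.86, 0.36, -0.35, -334.6], [0.01, 0.68, 0.73, 879.53]]
side [[-1.0, 0.02, -0.08, 607.36], [-0.08, -0.48, 0.87, 813.55], [-0.02, 0.88, 0.48, 582.9]]
0.1 [289.36052405 581.41034434 230.4860763 ] [-3.14003677e+00  1.08330150e-04  2.67991069e+00] 85.18526338982468
```

View pics/scene0.png

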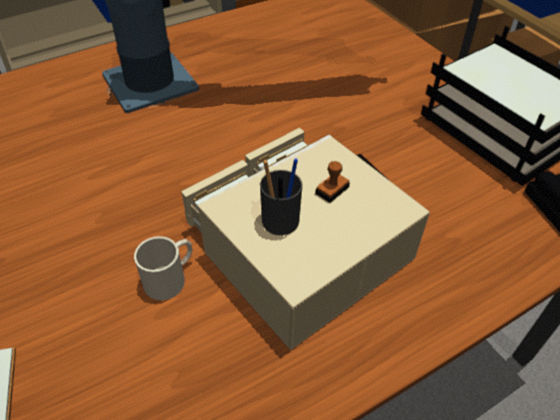

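View pics/side0.png

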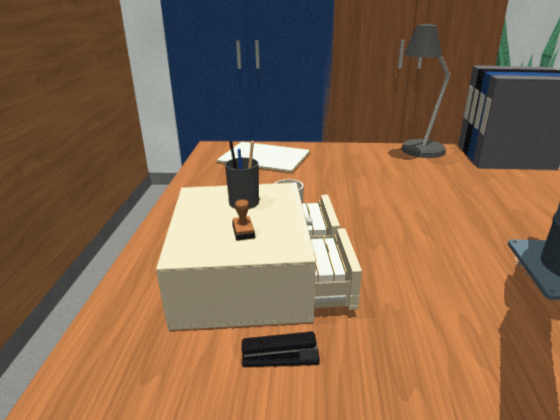

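The scene view shows the cabinet top (195–428, 137–335) with the pen cup, stamp and both drawers open towards the robot, and the mug at (162,268). The side view shows the left drawer front at (348,270), the right one at (330,215), and the stapler at (280,350) on the cabinet's left.

```bash
python3 - <<'E'
from h import *
for n in ("scene","side"):
    P=np.load(n+"0.npz")["P"]; z=P[...,2]
    ok=(abs(z-150)<5)&(P[...,0]>300)&(P[...,0]<1000)&(abs(P[...,1])<450)
    k,lab,st,_=cv2.connectedComponentsWithStats(ok.astype(np.uint8)); i=1+st[1:,4].argmax()
    Q=P[lab==i]; r=cv2.minAreaRect(Q[:,:2].astype(np.float32)); print(n,len(Q),Q[:,2].mean(),r,cv2.boxPoints(r).round(1).tolist())
    f=(z>105)&(z<122)&(P[...,0]>300)&(P[...,0]<1000)&(abs(P[...,1])<450)
    np.save(n+"f.npy",P[f])
E
```

```text
scene 17272 150.72230523915977 ((754.0277709960938, 59.90226745605469), (288.052490234375, 333.877685546875), 8.072518348693848) [[588.0, 205.0], [634.9000244140625, -125.5999984741211], [920.0999755859375, -85.19999694824219], [873.2000122070312, 245.39999389648438]]
side 10107 150.42362100848683 ((755.2044677734375, 62.83068084716797), (282.6030578613281, 332.72808837890625), 8.243067741394043) [[591.5, 207.1999969482422], [639.2000122070312, -122.0999984741211], [918.9000244140625, -81.5999984741211], [871.2000122070312, 247.6999969482422]]
```

```bash
python3 - <<'E'
from h import *
a=np.radians(8.15);c=np.array([754.6,61.4]);R=np.array([[np.cos(a),np.sin(a)],[-np.sin(a),np.cos(a)]])
for n in ("scene","side"):
    P=np.load(n+"0.npz")["P"].reshape(-1,3);P=P[np.isfinite(P[:,0])]
    q=(P[:,:2]-c)@R.T
    for nm,lo,hi in (("L",15,150),("R",-150,-15)):
        m=(q[:,1]>lo)&(q[:,1]<hi)&(abs(P[:,2]-116)<4)&(q[:,0]<-150)&(q[:,0]>-400)
        if m.sum(): print(n,nm,m.sum(),np.percentile(q[m,0],[1,5,25,50,75,95]).round(1),np.percentile(q[m,1],[2,98]).round())
    m=(abs(q[:,0])<400)&(abs(q[:,1])<350)&(P[:,2]>15)&((abs(q[:,1])>175))
    print(n,"others",np.percentile(q[m],[2,50,98],axis=0).round().tolist())
for nm,dx,dy in (("L pre",-280,80),("R pre",-280,-80),("L home",-156,80),("R home",-156,-80),("lock",-156,0)):
    print(nm,(np.array([dx,dy])@R+c).round(1))
E
```

```text
scene L 443 [-224.4 -223.1 -217.8 -211.5 -206.8 -198.3] [ 17. 147.]
scene R 508 [-215.9 -214.2 -209.4 -203.1 -198.5 -195.2] [-148.  -17.]
scene others [[-165.0, -309.0], [-122.0, -266.0], [-85.0, 252.0]]
side L 390 [-225.3 -224.3 -220.3 -215.2 -210.1 -207.4] [ 19. 149.]
side R 246 [-216.1 -215.4 -211.2 -206.1 -201.2 -198.4] [-147.  -18.]
side others [[-161.0, -302.0], [-80.0, 255.0], [-6.0, 263.0]]
L pre [466.1 100.9]
R pre [488.8 -57.5]
L home [588.8 118.5]
R home [611.5 -39.9]
lock [600.2  39.3]
```

Request:
{"fn": "send_rows", "kwargs": {"deltas": [[[0.25,-0.5,0,0.4,0],[0.5,-1,0,0.769,0],[0.5,-1,0,0.769,0],[0.5,-1,0,0.769,0],[0.5,-1,0,0.769,0],[0.5,-1,0,0.769,0]]]}}

```text
time: 0.85
ee_pos: [389.0, 382.6, 231.2]
tool_rot: [3.141, -0.0, -2.999]
contact_force: [0.3, -0.2, -0.4]
gripper_width: 0.1
finger_force: 0.0
```

Request:
{"fn": "send_rows", "kwargs": {"deltas": [[[0.2,-0.5,0,0,0],[0.4,-1,0,0,0],[0.4,-1,0,0,0],[0.4,-1,0,0,0],[0.4,-1,0,0,0],[0.4,-1,0,0,0]]]}}

```text
time: 1.6
ee_pos: [469.0, 184.2, 231.2]
tool_rot: [3.141, -0.0, -2.996]
contact_force: [0.5, 0.4, 0.2]
gripper_width: -0.1
finger_force: 0.0
```

Request:
{"fn": "send_rows", "kwargs": {"deltas": [[[0.02,-0.2,0,0,0],[0.047,-0.395,-0.1,0,0],[0.047,-0.395,-0.3,0,0],[0.047,-0.395,-0.5,0,0],[0.047,-0.395,-0.68,0,0],[0.047,-0.395,-0.68,0,0],[0.047,-0.395,-0.68,0,0]]]}}

```text
time: 2.48
ee_pos: [479.6, 104.4, 96.3]
tool_rot: [3.141, 0.001, -2.998]
contact_force: [-0.2, 0.0, -0.3]
gripper_width: 0.2
finger_force: 0.0
```

```bash
python3 - <<'E'
from h import *
im,d,P=pts("side"); im2,_,_=pts("wrist")
cv2.imwrite("pics/s1.png",np.hstack([cv2.resize(im[150:330,250:450],(400,360)),cv2.resize(im2,(400,360))])[...,::-1])
E
```

```text
(no output)
```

View pics/s1.png

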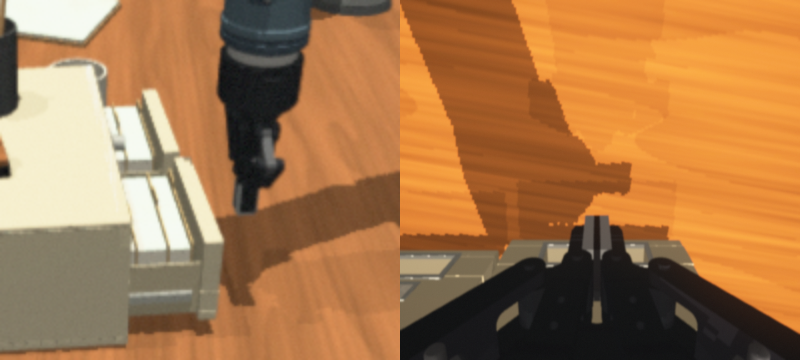

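The shut fingers hang in front of the left drawer's face (tip about (245,210) in the left half), clear of everything. Next is the push.

Request:
{"fn": "send_rows", "kwargs": {"deltas": [[[0.05,0.007,0,0,0],[0.099,0.014,0,0,0],[0.124,0.018,0,0,0],[0.149,0.021,0,0,0],[0.173,0.025,0,0,0],[0.198,0.028,0,0,0],[0.223,0.032,0,0,0],[0.248,0.035,0,0,0],[0.272,0.039,0,0,0],[0.297,0.042,0,0,0]]]}}

```text
time: 3.82
ee_pos: [538.3, 111.3, 95.0]
tool_rot: [-3.142, -0.001, -2.999]
contact_force: [-3.2, -0.9, -2.2]
gripper_width: 0.2
finger_force: 1.7
```

Request:
{"fn": "send_rows", "kwargs": {"deltas": [[[0.025,0.004,0,0,0],[0.05,0.007,0,0,0],[0.074,0.011,0,0,0],[0.099,0.014,0,0,0],[0.124,0.018,0,0,0],[0.149,0.021,0,0,0],[0.173,0.025,0,0,0],[0.198,0.028,0,0,0],[0.223,0.032,0,0,0],[0.235,0.034,0,0,0]]]}}

```text
time: 5.08
ee_pos: [586.0, 118.1, 95.4]
tool_rot: [-3.142, 0.001, -2.999]
contact_force: [-3.5, 0.2, -1.5]
gripper_width: -0.1
finger_force: 1.6
```

Request:
{"fn": "send_rows", "kwargs": {"deltas": [[[0.01,0.0015,0,0,0],[0.02,0.003,0,0,0],[0.03,0.0045,0,0,0]]]}}

```text
time: 5.45
ee_pos: [589.7, 118.7, 95.4]
tool_rot: [-3.141, -0.004, -2.999]
contact_force: [-13.2, -2.3, 10.5]
gripper_width: -0.1
finger_force: 6.5
```

Request:
{"fn": "send_rows", "kwargs": {"deltas": [[[-0.1,-0.014,0,0,0],[-0.3,-0.043,0,0,0],[-0.495,-0.071,0,0,0],[-0.495,-0.071,0,0,0],[-0.46,-0.3,0,0,0],[-0.42,-0.6,0,0,0],[-0.381,-0.863,0,0,0],[-0.381,-0.863,0,0,0],[-0.381,-0.863,0,0,0]]]}}

```text
time: 6.58
ee_pos: [516.9, -53.2, 95.8]
tool_rot: [3.142, 0.003, -3.0]
contact_force: [-0.7, -0.3, -0.3]
gripper_width: -0.1
finger_force: 0.0
```

```bash
python3 - <<'E'
from h import *
a=np.radians(8.15);c=np.array([754.6,61.4]);R=np.array([[np.cos(a),np.sin(a)],[-np.sin(a),np.cos(a)]])
s=robot.get_state();print(s["ee_pos"],(R@(s["ee_pos"][:2]-c)).round(1),s["contact_force"])
im,d,P=pts("side");P=P.reshape(-1,3);P=P[np.isfinite(P[:,0])];q=(P[:,:2]-c)@R.T
for lo,hi in((15,150),(-150,-110)):
    m=(q[:,1]>lo)&(q[:,1]<hi)&(abs(P[:,2]-116)<4)&(q[:,0]<-141)&(q[:,0]>-235);print(m.sum(),np.percentile(q[m,0],[1,5,50]).round(1))
m=(abs(q[:,1])<9)&(abs(P[:,2]-136)<9)&(q[:,0]<-141)&(q[:,0]>-170);print(m.sum(),P[m].mean(0),q[m].min(0),q[m].max(0))
E
```

```text
[516.9420832  -53.24751832  95.76018813] [-251.5  -79.8] [-0.73159123 -0.2873858  -0.32947062]
1 [-142.8 -142.8 -142.8]
66 [-215.7 -214.6 -205.7]
39 [606.94198902  46.11340851 138.57689484] [-154.60329708   -1.28929534] [-141.52731563    8.90341385]
```

Request:
{"fn": "send_rows", "kwargs": {"deltas": [[[0.035,0.005,0,0,0],[0.07,0.01,0,0,0],[0.095,0.014,0,0,0],[0.119,0.017,0,0,0],[0.144,0.021,0,0,0],[0.168,0.024,0,0,0],[0.198,0.028,0,0,0],[0.228,0.032,0,0,0],[0.257,0.037,0,0,0],[0.287,0.041,0,0,0]]]}}

```text
time: 7.88
ee_pos: [572.7, -45.2, 95.0]
tool_rot: [3.141, -0.001, -2.999]
contact_force: [-3.8, 1.1, -1.5]
gripper_width: -0.2
finger_force: 1.7
```

Request:
{"fn": "send_rows", "kwargs": {"deltas": [[[0.025,0.004,0,0,0],[0.05,0.007,0,0,0],[0.074,0.011,0,0,0],[0.099,0.014,0,0,0],[0.124,0.018,0,0,0],[0.149,0.021,0,0,0],[0.168,0.024,0,0,0],[0.178,0.0255,0,0,0]]]}}

```text
time: 8.88
ee_pos: [608.7, -40.3, 95.4]
tool_rot: [-3.141, 0.001, -2.999]
contact_force: [-3.6, 1.2, -0.8]
gripper_width: 0.1
finger_force: 1.6
```

Request:
{"fn": "send_rows", "kwargs": {"deltas": [[[0.008,0.001,0,0,0],[0.016,0.0025,0,0,0],[0.022,0.0035,0,0,0],[0.028,0.004,0,0,0]]]}}

```text
time: 9.38
ee_pos: [612.4, -39.8, 95.4]
tool_rot: [3.141, -0.003, -3.0]
contact_force: [-10.9, 0.5, 6.6]
gripper_width: -0.1
finger_force: 5.2
```

Request:
{"fn": "send_rows", "kwargs": {"deltas": [[[-0.1,-0.014,0,0,0],[-0.198,-0.028,0,0,0],[-0.198,-0.028,0.08,0,0],[-0.22,0.12,0.145,0,0],[-0.255,0.368,0.145,0,0],[-0.255,0.368,0.145,0,0],[-0.255,0.368,0.145,0,0]]]}}

```text
time: 10.25
ee_pos: [564.7, 34.1, 125.5]
tool_rot: [-3.141, 0.003, -2.999]
contact_force: [-0.3, -0.8, 0.8]
gripper_width: 0.2
finger_force: 0.0
```

```bash
python3 - <<'E'
from h import *
a=np.radians(8.15);c=np.array([754.6,61.4]);R=np.array([[np.cos(a),np.sin(a)],[-np.sin(a),np.cos(a)]])
s=robot.get_state();print(s["ee_pos"],(R@(s["ee_pos"][:2]-c)).round(1),s["contact_force"])
im,d,P=pts("side");im2,d2,P2=pts("wrist");
cv2.imwrite("pics/s2.png",np.hstack([cv2.resize(im[150:330,230:430],(400,360)),cv2.resize(im2,(400,360))])[...,::-1])
P=P.reshape(-1,3);P=P[np.isfinite(P[:,0])];q=(P[:,:2]-c)@R.T
m=(q[:,1]<-15)&(q[:,1]>-150)&(abs(P[:,2]-116)<4)&(q[:,0]<-141)&(q[:,0]>-235);print(m.sum(),q[m,0].round(1)[:20])
E
```

```text
[564.66362112  34.05604638 125.52189681] [-1.919e+02 -1.000e-01] [-0.31581032 -0.82819156  0.8150087 ]
0 []
```

View pics/s2.png

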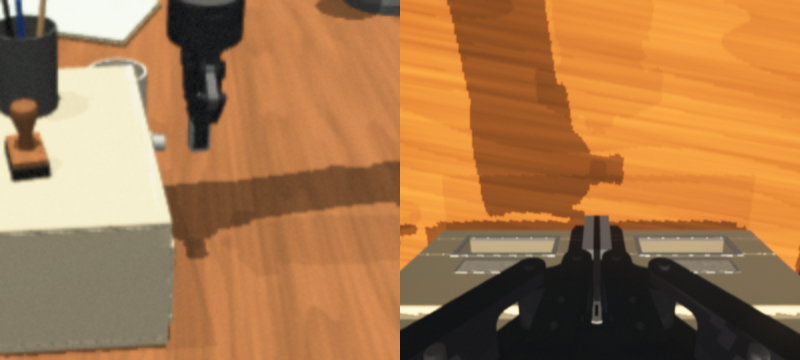

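Both drawers are home, with the plunger still out at (157,142) and the shut fingers (200,140) facing it at its height.

Request:
{"fn": "send_rows", "kwargs": {"deltas": [[[0.05,0.007,0,0,0],[0.09,0.013,0,0,0],[0.11,0.0157,0,0,0],[0.125,0.018,0,0,0],[0.14,0.02,0,0,0],[0.15,0.0215,0,0,0],[0.16,0.023,0,0,0],[0.165,0.0236,0,0,0]]]}}

```text
time: 11.35
ee_pos: [595.4, 38.8, 124.1]
tool_rot: [3.142, -0.001, -2.999]
contact_force: [-3.4, 0.0, 0.7]
gripper_width: -0.1
finger_force: 1.6
```

Request:
{"fn": "send_rows", "kwargs": {"deltas": [[[0.008,0.001,0,0,0],[0.012,0.002,0,0,0],[0.015,0.002,0,0,0],[0.015,0.002,0,0,0]]]}}

```text
time: 11.85
ee_pos: [598.7, 39.2, 124.1]
tool_rot: [3.142, -0.0, -2.999]
contact_force: [-2.3, -0.1, -1.2]
gripper_width: -0.3
finger_force: 1.3
```

Request:
{"fn": "send_rows", "kwargs": {"deltas": [[[0.005,0.0007,0,0,0],[0.01,0.0014,0,0,0],[0.015,0.002,0,0,0],[0.015,0.002,0,0,0],[0.015,0.002,0,0,0]]]}}

```text
time: 12.48
ee_pos: [600.1, 39.4, 124.1]
tool_rot: [3.141, -0.004, -2.999]
contact_force: [-9.2, -0.4, 4.0]
gripper_width: 0.2
finger_force: 4.2
```

Hard stop felt at the expected position. I'll hold briefly, then back off, lift and check.

Request:
{"fn": "send_rows", "kwargs": {"deltas": [[[0.003,0,0,0,0],[0.003,0,0,0,0],[-0.1,-0.014,0,0,0],[-0.3,-0.043,0,0,0],[-0.45,-0.064,0.1,0,0],[-0.45,-0.064,0.3,0,0],[-0.45,-0.064,0.4,0,0],[-0.45,-0.064,0.4,0,0]]]}}

```text
time: 13.48
ee_pos: [514.4, 27.1, 206.5]
tool_rot: [-3.142, 0.007, -2.999]
contact_force: [-0.3, 0.5, -0.6]
gripper_width: -0.1
finger_force: 0.0
```

```bash
python3 - <<'E'
from h import *
a=np.radians(8.15);c=np.array([754.6,61.4]);R=np.array([[np.cos(a),np.sin(a)],[-np.sin(a),np.cos(a)]])
im,d,P=pts("side");print(robot.get_state()["contact_force"])
cv2.imwrite("pics/s3.png",cv2.resize(im[130:370,150:470],(800,600))[...,::-1])
P=P.reshape(-1,3);P=P[np.isfinite(P[:,0])];q=(P[:,:2]-c)@R.T
m=(abs(q[:,1])<10)&(abs(P[:,2]-136)<9)&(q[:,0]<-141)&(q[:,0]>-170);print(m.sum(),q[m].min(0) if m.any() else'')
E
```

```text
[-0.27586692  0.47457883 -0.34995407]
11 [-144.53276478    2.00198979]
```

View pics/s3.png

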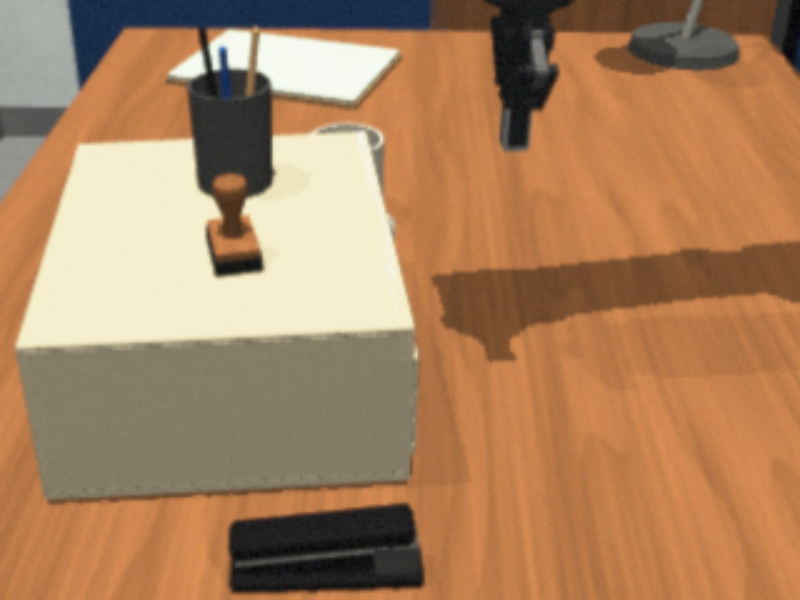

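The plunger at (390,222) is in: its depth reading moved 10 mm. The drawers are shut, nothing else has moved, and the arm is clear.

```bash
python3 -c "
from workcell import robot
print(robot.hand_in())"
```

```text
the job is handed in; nothing more can be done
None
```

Both drawers are pushed fully home and the lock plunger then pressed all the way in; the mug, stapler, stamp and pen cup look undisturbed, and the job was handed in with the arm clear (no verdict was returned).

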